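Put the dropper bottles back in their holders

ROBOT

A 7-joint arm with a two-finger parallel gripper is mounted at the origin on the work surface. World frame = base frame: x ahead of the robot, y to its left, z up, the work surface at z = 0. Lengths are in m, angles in rad, forces in N, time in s.
With the tool pointing down it reaches from about 0.425 to 1.025 m from the base axis. Payload 3.6 kg.
Tool frame: the origin (TCP) lies at the very end of the fingers, on their centre line; the grasp point (between the pads) lies bot.hold_point_z behind it (bot.hold_point_z is the distance from the TCP to the grasp point, in m); y points along the fingers, x is the direction in which the jaws open and shut, and the axes are right-handed (so a half turn about y gives the same grasp; the last joint's range is limited). The gripper opens to 85 mm and grips with 20 to 120 N. Pads are 22 mm wide; open, the fingers measure 114 mm over their backs; the gripper's body (76 mm by 85 mm) begins 54 mm behind the grasp point. The pads swing forward as they close: fully open they stand 13 mm farther back than shut.
Start: joints at [1.01, 0.591, 0.048, 1.609, -0.033, 0.943, -0.034], TCP at [0.327, -0.647, 0.231] pointing down, gripper open.
Joint ranges: [-2.69, 2.69], [-0.47, 2.24], [-1.27, 1.36], [0.19, 2.51], [-1.53, 4.68], [0.08, 2.07], [-3.09, 3.09]. Speed limits (rad/s): [2.57, 2.57, 3.14, 3.14, 3.14, 3.14, 3.14].

INTERFACE

Orientations are given as a unit quaternion [x, y, z, w].
In Python, from workcell import monitor, cams, order, bot gives the robot as it stands. The module is installed in compiled form; this text tells all that it offers.
- The arm moves only by the tool carry_out, never from a script. Its argument "deltas" is a list that holds one entry, the list of rows, each a list of 5 numbers: the opening in per cent of the stroke, from 0 (shut) to 100 (fully open), then the shift along the tool's x, y, z in mm, then the turn about the tool's y in degrees. In form: [[[gripper, x, y, z, twist], ...]]. A call has 1 to 5 rows; each row shifts and turns the commanded pose from where the row before left it, along the tool's axes as they then stand; what a row does not reach is not made up. A row lasts 1/10 s, in which the tool goes at most 50 mm and 8.59 degrees, less where a joint would pass 70% of its speed; a pose out of reach is approached as far as the arm can. A call with a gripper value outside its range is refused whole. The fingers move at their own pace and stop on an object; "newtons" is the grip in N (left out, the last holds). Time passes only in rows, so rows that do not move let the fingers close. It gives the time, the measured TCP pose, the force and the opening at its end, in the units of the state.
- monitor.state(): the state, without advancing time (a new reading comes with each control period).
- cams.get_image(name): name is "scene" or "top" or "wrist"; returns a dict with "image" (400x640x3 uint8, blue, green, red), "z_map" (400x640 float32, m along the optical axis (not along the pixel's ray), 0 where there is no reading), "fx", "fy", "cx", "cy" (pixels), "D" ([k1, k2, p1, p2, k3] as OpenCV has them; the pictures are not rectified), "extrinsics" (4x4, takes a point from camera to world coordinates). Camera axes: x right, y down, z forward; pixel columns grow to the right and rows downward; lengths in m; the calibration is good to about 2 mm. A picture is of the moment at which its call begins.
- order.hand_in(): hands the job in, once; it reports no verdict.
The state is a dict: "time": time; "joint_positions": joint angles; "joint_velocities": joint speeds; "joint_torque": joint torques, N m; "tcp_pos": TCP position; "orientation": TCP orientation; "contact_force": force on the tool from outside, world axes, zero at the start; "moment": the same for the moment, N m; "gripper_width": finger opening in m.
Only numpy, scipy, OpenCV 4.12 (cv2) and the standard library are available. Lean on these libraries where they do the work, as an engineer would, in place of code of your own. Each camera call takes 0.05 s, during which the arm holds its last target.

TASK

Put the three dropper bottles (the ones with a thin nozzle) away, each standing upright in the round teal holder whose well fits it: smallest in the smallest, middle-sized in the middle-sized, largest in the largest. The middle-sized one is clamped on the shaker: swing the sprung hold-down arm up until it stays open by itself before taking that bottle out, and leave the arm open. Leave the two flat-lidded jars standing where they are.

Things in the scene. Friction and masses are not known exactly. Their poses are not given: they have to be found in the camera images.
- bottle_small: Smallest dropper bottle, loose, upright: round white body 26 mm across, straight up to 42 mm, then a grey cap 18 mm across tapering to a thin nozzle, 66 mm high in all; about 30 g. Origin: centre of its underside, z up. Stands on the bench.
- bottle_medium: Middle-sized dropper bottle, loose, upright: round white body 36 mm across, straight up to 46 mm, then a grey cap 22 mm across tapering to a thin nozzle, 70 mm high in all; about 55 g. Origin: centre of its underside, z up. Starts on the shaker's top, 50 mm up, under the arm's pad, 40 mm from the cross-bar, 85 mm from the hinge. Closing along the cross-bar clears the raised arm.
- bottle_large: Largest dropper bottle, loose, upright: round white body 46 mm across, straight up to 50 mm, then a grey cap 28 mm across tapering to a thin nozzle, 76 mm high in all; about 95 g. Origin: centre of its underside, z up. Stands on the bench.
- holder_small: Smallest of the three fixed round teal bottle holders on the bench: a dish 56 mm in outer diameter, 12 mm high, with a round well 42 mm in diameter, 8 mm deep (floor 4 mm above the underside). Origin: centre of its underside, on the bench; z up.
- holder_medium: Middle-sized of the three fixed round teal bottle holders on the bench: a dish 66 mm in outer diameter, 12 mm high, with a round well 52 mm in diameter, 8 mm deep (floor 4 mm above the underside). Origin: centre of its underside, on the bench; z up.
- holder_large: Largest of the three fixed round teal bottle holders on the bench: a dish 76 mm in outer diameter, 12 mm high, with a round well 62 mm in diameter, 8 mm deep (floor 4 mm above the underside). Origin: centre of its underside, on the bench; z up.
- jar_wide: Bystander, to be left alone: the wider screw jar, loose, round white plastic 40 mm in diameter with a wide flat grey lid 44 mm in diameter, 56 mm high in all, no nozzle. Origin: centre of its underside.
- jar_narrow: Bystander, to be left alone: the narrower screw jar, loose, round white plastic 30 mm in diameter with a wide flat grey lid 34 mm in diameter, 48 mm high in all, no nozzle. Origin: centre of its underside.
- hold_arm (a joint): Hinge of the sprung hold-down arm of the shaker (fixed white box 180 x 140 x 50 mm), rad: 0 level, its pad on the bottle; grows as the free end is lifted, stop at 1.95. Below about 1.3 it snaps back shut, above it springs to the stop and stays open. About 3 N at the cross-bar at first, less higher up. Level hinge at the far end, 133 mm above the bench, between posts 148 mm high.
- hold_arm_grip (a point): Middle of the white cross-bar on the arm's free, robot-side end: a level round bar 12 mm thick, 120 mm long, 133 mm above the bench when shut. The arm joins it here (16 mm wide): grip either half from above, 35 mm to the side. y: along bar and hinge axis; x: to the hinge, 125 mm off, turning with the arm. The bar travels an arc of that radius, up and away from the robot.
Mind the look-alikes: they are no part of the job. Leave any green or yellow look-alike of the bottle_medium alone.

How it is judged:
By the outcome, as a careful person would: the job done as asked, in the order asked, and still so for the second after the job is handed in, with the robot touching nothing.
It also fails if it takes over 96 s, if anything falls off the work surface, if the arm or the gripper's body presses on something with over 40 N, if the wrist force passes 120 N, or if a joint passes its speed limit or range.

## Working session

There is one attempt and no reset: what is moved stays moved. The work goes in short steps, Python scripts to look and compute and a tool call to move; the robot and the scene stay as the last step left them, time stands still between calls to the robot, and variables do not carry over. Pictures are saved under pics/ and viewed, and the job is handed in when it is done.

Besides the shell and the picture viewer there is one more tool, called after "Call:" in YAML: its name, and indented under it one key for each argument. carry_out: Moves the arm, as the interface text tells. Its arguments: {"type":"object","properties":{"deltas":{"type":"array","items":{"type":"array","items":{"type":"array","items":{"type":"number"}}}},"newtons":{"type":"number"}},"required":["deltas"]}

```bash
mkdir -p pics; cat > h.py <<'E'
import numpy as np, cv2
from workcell import monitor, cams, order, bot
from scipy.spatial.transform import Rotation as R
def grab(n,tag):
    d=cams.get_image(n); cv2.imwrite(f'pics/{tag}.png',d['image'])
    np.savez(f'pics/{tag}.npz',**d); return d
def K(d): return np.array([[d['fx'],0,d['cx']],[0,d['fy'],d['cy']],[0,0,1.]])
def ray(d,uv):
    p=cv2.undistortPoints(np.array(uv,float).reshape(-1,1,2),K(d),np.array(d['D'],float)).reshape(-1,2)
    E=np.array(d['extrinsics']); v=np.c_[p,np.ones(len(p))]@E[:3,:3].T
    return E[:3,3],v
def onplane(d,uv,z):
    o,v=ray(d,uv); return o+v*((z-o[2])/v[:,2])[:,None]
def cloud(d):
    h,w=d['z_map'].shape; g=np.stack(np.meshgrid(np.arange(w),np.arange(h)),-1).reshape(-1,2)
    o,v=ray(d,g); return (o+v*d['z_map'].reshape(-1,1)).reshape(h,w,3)
E
python3 - <<'E'
from h import *
s=monitor.state(); print({k:np.round(v,3) for k,v in s.items()}, bot.hold_point_z)
print(R.from_quat(s['orientation']).as_matrix().round(3))
for n in ['scene','top','wrist']:
    d=grab(n,n+'0'); print(n,d['fx'],d['D'],np.round(d['extrinsics'],3).tolist())
E
```

```text
{'time': np.float64(0.0), 'joint_positions': array([ 1.009,  0.592,  0.048,  1.61 , -0.033,  0.943, -0.034]), 'joint_velocities': array([-0.   ,  0.   , -0.001,  0.001,  0.001,  0.   , -0.   ]), 'joint_torque': array([-0.0000e+00, -5.4870e+01,  1.5470e+00, -1.9813e+01,  9.0000e-03,
        9.0000e-03,  0.0000e+00]), 'tcp_pos': array([ 0.327, -0.646,  0.23 ]), 'orientation': array([-0.602,  0.371, -0.37 ,  0.603]), 'contact_force': array([-0.262,  0.402,  0.755]), 'moment': array([-0.018,  0.034, -0.016]), 'gripper_width': np.float64(0.085)} 0.0187
[[ 0.451 -0.001  0.893]
 [-0.893  0.002  0.451]
 [-0.002 -1.    -0.   ]]
scene 406.5476047243454 [0.00537854 0.         0.         0.         0.        ] [[0.223, 0.606, -0.764, 1.168], [0.975, -0.15, 0.166, -0.212], [-0.014, -0.781, -0.624, 0.633], [0.0, 0.0, 0.0, 1.0]]
top 451.8175515318232 [-0.11876871  0.          0.          0.          0.        ] [[-0.024, -0.992, 0.127, 0.422], [-1.0, 0.024, -0.003, -0.072], [-0.0, -0.127, -0.992, 0.983], [0.0, 0.0, 0.0, 1.0]]
wrist 302.47256445755556 [-0.02368031  0.          0.          0.          0.        ] [[0.451, -0.861, -0.235, 0.385], [-0.893, -0.435, -0.117, -0.617], [-0.002, 0.262, -0.965, 0.372], [0.0, 0.0, 0.0, 1.0]]
```

View images.

View pics/scene0.png

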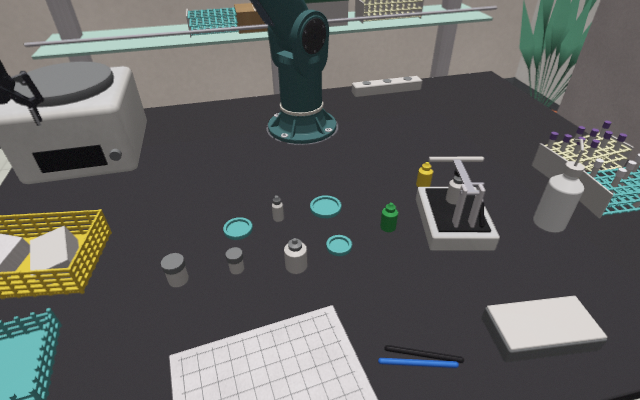

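View pics/top0.png

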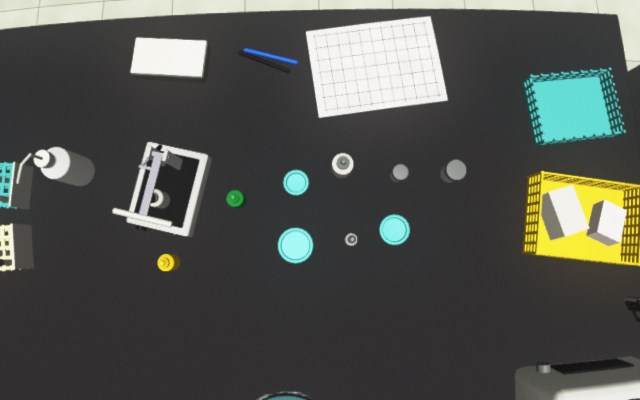

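View pics/wrist0.png

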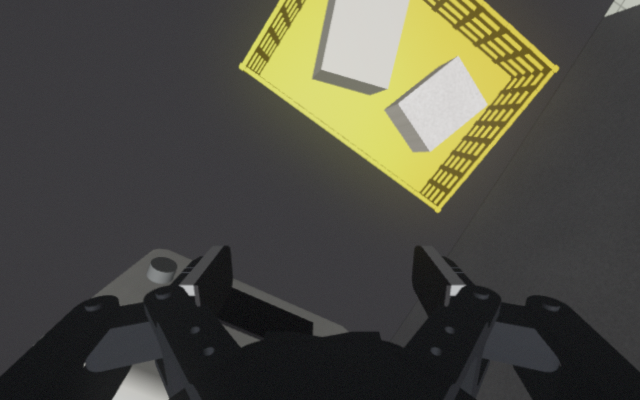

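```bash
python3 - <<'E'
import numpy as np,cv2
t=cv2.imread('pics/top0.png');s=cv2.imread('pics/scene0.png')
a=cv2.resize(t[130:280,100:260],None,fx=3.75,fy=3.75,interpolation=cv2.INTER_CUBIC)
cv2.imwrite('pics/zt.png',a)
cv2.imwrite('pics/zs.png',cv2.resize(s[140:260,360:510],None,fx=5,fy=5,interpolation=cv2.INTER_CUBIC))
from h import *
d=dict(np.load('pics/top0.npz')); P=cloud(d)
hsv=cv2.cvtColor(t,cv2.COLOR_BGR2HSV)
m=cv2.inRange(hsv,(80,80,120),(100,255,255))
cs,_=cv2.findContours(m,cv2.RETR_EXTERNAL,cv2.CHAIN_APPROX_NONE)
for c in cs:
    if 200<cv2.contourArea(c)<3000:
        e=cv2.fitEllipse(c)
        q=onplane(d,c.reshape(-1,2),0.012)
        (cx,cy),r=cv2.minEnclosingCircle(q[:,:2].astype(np.float32))
        print('teal',np.round(e[0],1),np.round(e[1],1),q[:,:2].min(0).round(4),q[:,:2].max(0).round(4),'mean of bb',((q[:,:2].min(0)+q[:,:2].max(0))/2).round(4),'circ',round(cx,4),round(cy,4),round(r,4))
# depth-based objects height
for name,(u,v) in dict(small=(351,239),large=(342,163),jn=(400,172),jw=(456,170),green=(235,198),yel=(167,262),bar=(140,217)).items():
    w=P[v-9:v+10,u-9:u+10].reshape(-1,3); w=w[w[:,2]>0.02]
    print(name,len(w),w[:,2].max().round(4) if len(w) else '', w.mean(0).round(4) if len(w) else '')
    k=np.argsort(-w[:,2])[:5]; print(w[k].round(4).tolist())
E
```

```text
teal [295. 245.] [34.7 35. ] [ 0.3858 -0.064 ] [0.4605 0.009 ] mean of bb [ 0.4231 -0.0275] circ 0.4242 -0.0274 0.0385
teal [394.2 229.2] [29.8 30.1] [ 0.4203 -0.2737] [ 0.4851 -0.2084] mean of bb [ 0.4527 -0.241 ] circ 0.4524 -0.2412 0.0333
teal [295.6 182.1] [24.8 25.1] [ 0.5314 -0.0584] [ 0.5864 -0.0039] mean of bb [ 0.5589 -0.0312] circ 0.5596 -0.031 0.0283
teal [  5.4 176.8] [11.4 42.8] [0.5441 0.6294] [0.6244 0.6623] mean of bb [0.5843 0.6459] circ 0.5837 0.6475 0.0416
small 125 0.9827 [ 0.4339 -0.1431  0.0594]
[[0.4217, -0.0718, 0.9827], [0.4371, -0.1432, 0.0685], [0.437, -0.1473, 0.0676], [0.4332, -0.1412, 0.0673], [0.4351, -0.1433, 0.0672]]
large 342 0.9827 [ 0.5887 -0.1299  0.0665]
[[0.4217, -0.0718, 0.9827], [0.4217, -0.0718, 0.9827], [0.4217, -0.0718, 0.9827], [0.5888, -0.1332, 0.0799], [0.589, -0.1292, 0.0789]]
jn 206 0.9827 [ 0.5697 -0.2515  0.0513]
[[0.4217, -0.0718, 0.9827], [0.5638, -0.2474, 0.0518], [0.5829, -0.2526, 0.0515], [0.5595, -0.2537, 0.0512], [0.5574, -0.2557, 0.051]]
jw 327 0.9827 [ 0.5702 -0.3687  0.0581]
[[0.4217, -0.0718, 0.9827], [0.5657, -0.3838, 0.0605], [0.5636, -0.3836, 0.0604], [0.5786, -0.3804, 0.0602], [0.5748, -0.3608, 0.0602]]
green 251 0.9827 [0.5224 0.0915 0.0588]
[[0.4217, -0.0718, 0.9827], [0.4217, -0.0718, 0.9827], [0.5235, 0.0942, 0.0721], [0.5256, 0.0943, 0.0716], [0.5216, 0.0964, 0.0713]]
yel 281 0.9827 [0.3939 0.2347 0.0573]
[[0.4217, -0.0718, 0.9827], [0.4217, -0.0718, 0.9827], [0.3945, 0.2418, 0.074], [0.3904, 0.2402, 0.0724], [0.3924, 0.2382, 0.0721]]
bar 347 0.1421 [0.4855 0.2791 0.0931]
[[0.4795, 0.2484, 0.1421], [0.4877, 0.2785, 0.1411], [0.4795, 0.2468, 0.1411], [0.4816, 0.2567, 0.1411], [0.4797, 0.2567, 0.1409]]
```

View pics/zt.png

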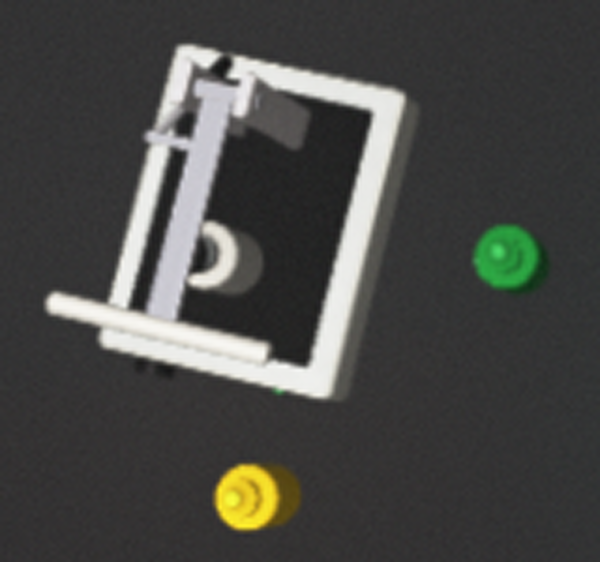

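View pics/zs.png

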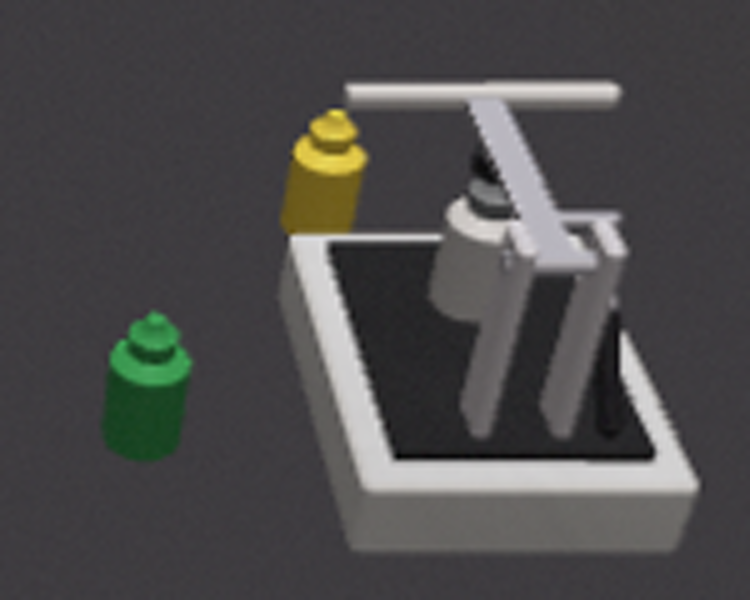

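```bash
python3 - <<'E'
from h import *
D={n:dict(np.load(f'pics/{n}0.npz')) for n in('top','scene')}
C={n:cloud(D[n]) for n in D}
def near(n,x,y,r,z0,z1):
    p=C[n].reshape(-1,3); k=(np.hypot(p[:,0]-x,p[:,1]-y)<r)&(p[:,2]>z0)&(p[:,2]<z1); return p[k]
for nm,x,y,h0,h1 in [('small',.435,-.143,.042,.066),('large',.589,-.130,.05,.076),('medium',.53,.22,.096,.12)]:
    for n in D:
        for lab,a,b in [('cap',h0+.003,h1+.005),('tip',h1-.006,h1+.005),('shoulder',h0-.004,h0+.004)]:
            w=near(n,x,y,.04,a,b)
            if len(w)>3:
                (cx,cy),r=cv2.minEnclosingCircle(w[:,:2].astype(np.float32))
                print(nm,n,lab,len(w),w.mean(0).round(4),'circ',round(cx,4),round(cy,4),round(r,4))
for n in D:
    w=near(n,.49,.26,.12,.128,.15)
    vx=cv2.fitLine(w[:,:2].astype(np.float32),cv2.DIST_HUBER,0,.001,.001).ravel() if len(w) else 0
    print(n,len(w),w.mean(0).round(4),w.min(0).round(3),w.max(0).round(3),vx)
# bar ends by pixel, top view, onto z=.133
e=np.array([[112.5,210.5],[172,223.9]]); q=onplane(D['top'],e,.133); print(q.round(4), np.linalg.norm(q[0]-q[1]))
# scene zoom bar ends
e=np.array([[345,92],[621,93]])/5+[360,140]; q=onplane(D['scene'],e,.133); print(q.round(4), np.linalg.norm(q[0]-q[1]))
# box corners top (z=.05) from zt
e=np.array([[182,47],[407,92],[333,398],[102,343]])/3.75+[100,130]; q=onplane(D['top'],e,.05); print(q.round(4), np.degrees(np.arctan2(*(q[1]-q[2])[1::-1])),np.degrees(np.arctan2(*(q[0]-q[3])[1::-1])))
E
```

```text
small top cap 83 [ 0.434  -0.144   0.0569] circ 0.4342 -0.145 0.0119
small top tip 33 [ 0.434  -0.1443  0.0642] circ 0.4342 -0.1437 0.0075
small top shoulder 52 [ 0.4337 -0.1439  0.0435] circ 0.4337 -0.145 0.013
small scene cap 80 [ 0.4393 -0.1458  0.0553] circ 0.4375 -0.1468 0.0103
small scene tip 22 [ 0.4371 -0.1454  0.0642] circ 0.437 -0.1457 0.0056
small scene shoulder 45 [ 0.4412 -0.1463  0.0425] circ 0.4362 -0.1459 0.0131
large top cap 231 [ 0.5903 -0.1308  0.0626] circ 0.5917 -0.1307 0.0217
large top tip 26 [ 0.5909 -0.132   0.0742] circ 0.5894 -0.133 0.0074
large top shoulder 173 [ 0.5899 -0.1312  0.0514] circ 0.5923 -0.1315 0.0228
large scene cap 239 [ 0.5983 -0.1333  0.0624] circ 0.5941 -0.1331 0.0196
large scene tip 27 [ 0.5938 -0.1328  0.0744] circ 0.5929 -0.1336 0.0074
large scene shoulder 138 [ 0.6032 -0.1331  0.0512] circ 0.5934 -0.1319 0.0229
medium top cap 71 [0.5219 0.2417 0.1076] circ 0.5228 0.247 0.014
medium top tip 13 [0.5202 0.2405 0.1216] circ 0.5209 0.2436 0.0097
medium top shoulder 88 [0.5223 0.2411 0.097 ] circ 0.5236 0.2478 0.0174
medium scene cap 97 [0.5279 0.2427 0.1083] circ 0.5248 0.245 0.0136
medium scene tip 21 [0.5265 0.2431 0.1184] circ 0.5261 0.2423 0.0088
medium scene shoulder 54 [0.5309 0.2384 0.0969] circ 0.5271 0.2429 0.0152
top 1117 [0.5293 0.2477 0.1368] [0.464 0.201 0.128] [0.608 0.318 0.15 ] [ 0.97709316 -0.21281199  0.52929896  0.24767691]
scene 605 [0.5268 0.2477 0.1372] [0.466 0.2   0.128] [0.608 0.315 0.15 ] [ 0.9782371  -0.20749032  0.52684623  0.24768911]
[[0.4958 0.3195 0.133 ]
 [0.468  0.2006 0.133 ]] 0.12216410604855937
[[0.4647 0.2041 0.133 ]
 [0.4957 0.323  0.133 ]] 0.12285979019099925
[[0.6478 0.282  0.05  ]
 [0.6176 0.1506 0.05  ]
 [0.4464 0.1912 0.05  ]
 [0.4792 0.3245 0.05  ]] -13.364386517395879 -14.137201797749846
```

Call:
carry_out:
  deltas:
    - [[100,-36,0,29,0],[100,-36,0,29,0],[100,-36,0,29,0],[100,-36,0,29,0],[100,-36,0,29,0]]
  newtons: 25

```text
time: 0.65
tcp_pos: [0.3753, -0.4191, 0.2311]
orientation: [-0.602, 0.371, -0.37, 0.602]
contact_force: [1.5, 0.8, 0.1]
gripper_width: 0.0854
```

Call:
carry_out:
  deltas:
    - [[100,-36,0,29,0],[100,-36,0,29,0],[100,-36,0,29,0],[100,-36,0,29,0],[100,-18,0,15,0]]

```text
time: 1.15
tcp_pos: [0.4193, -0.213, 0.2312]
orientation: [-0.603, 0.369, -0.368, 0.604]
contact_force: [0.1, -0.9, -1.3]
gripper_width: 0.0853
```

Call:
carry_out:
  deltas:
    - [[100,0,10,0,-8.5],[100,0,10,0,-8.5],[100,0,10,0,-8.5],[100,0,10,0,-8.5],[100,0,10,0,-8.5]]

```text
time: 1.65
tcp_pos: [0.419, -0.2173, 0.1809]
orientation: [-0.696, 0.125, -0.125, 0.696]
contact_force: [-0.2, 0.1, 0.1]
gripper_width: 0.0854
```

```bash
cat >> h.py <<'E'
def to(x,y,z,yaw=None):
    s=monitor.state(); M=R.from_quat(s['orientation']).as_matrix(); p=np.array(s['tcp_pos'])
    cy=np.degrees(np.arctan2(M[1,0],M[0,0])); d=M.T@(np.array([x,y,z])-p)*1000
    print('t',round(float(s['time']),2),'tcp',p.round(4),'yaw',cy.round(1),'w',round(float(s['gripper_width']),4),'F',np.round(s['contact_force'],1),'toolZ',M[:,1].round(3))
    tw='' if yaw is None else round(((cy-yaw+90)%180-90),1)
    print('shift xyz mm',d.round(1),'norm',np.linalg.norm(d).round(0),'twist',tw)
E
python3 - <<'E'
from h import *
to(.4355,-.1455,.15,-18.5)
grab('wrist','w1')
E
```

```text
t 1.65 tcp [ 0.419  -0.2173  0.1809] yaw -20.3 w 0.0854 F [-0.2  0.1  0.1] toolZ [-0.  0. -1.]
shift xyz mm [-9.5 30.9 73.1] norm 80.0 twist -1.8
```

View pics/w1.png

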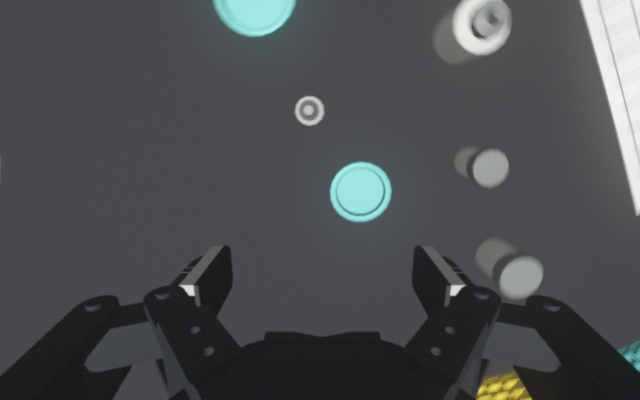

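```bash
cat >> h.py <<'E'
def capfit(d,x,y,r,z0,z1):
    p=cloud(d).reshape(-1,3); k=(np.hypot(p[:,0]-x,p[:,1]-y)<r)&(p[:,2]>z0)&(p[:,2]<z1); w=p[k]
    if len(w)<4: return None
    (a,b),c=cv2.minEnclosingCircle(w[:,:2].astype(np.float32)); return len(w),w.mean(0).round(4),(round(a,4),round(b,4),round(c,4))
E
python3 - <<'E'
from h import *
d=dict(np.load('pics/w1.npz'))
print('tip', onplane(d,[[308,110]],.066), 'body', onplane(d,[[309.5,110.5]],.042))
print('holder m', onplane(d,[[361,191.5]],.012))
print(capfit(d,.4355,-.1455,.03,.05,.07),capfit(d,.4355,-.1455,.03,.036,.07))
print('large cap',capfit(d,.5925,-.132,.05,.05,.08))
E
```

```text
tip [[ 0.43297467 -0.14594955  0.066     ]] body [[ 0.43328125 -0.14590235  0.042     ]]
holder m [[ 0.45402411 -0.24073346  0.012     ]]
(353, array([ 0.4336, -0.1462,  0.0608]), (0.4335, -0.1462, 0.0089)) (657, array([ 0.4339, -0.1464,  0.0528]), (0.4336, -0.1461, 0.013))
large cap (2298, array([ 0.5867, -0.1338,  0.0601]), (0.5914, -0.1332, 0.0226))
```

Call:
carry_out:
  deltas:
    - [[100,-5,10,36,0],[100,-5.5,20,36,0],[100,0,40,0,0],[100,0,20,0,0],[100,0,0,0,0]]

```text
time: 2.2
tcp_pos: [0.433, -0.1455, 0.0894]
orientation: [-0.696, 0.129, -0.125, 0.696]
contact_force: [-0.1, 0.5, 0.6]
gripper_width: 0.0853
```

```bash
python3 - <<'E'
from h import *
to(.434,-.146,.017,-20)
E
```

```text
t 2.2 tcp [ 0.433  -0.1455  0.0894] yaw -20.7 w 0.0853 F [-0.1  0.5  0.6] toolZ [-0.005  0.001 -1.   ]
shift xyz mm [ 1.5 72.4 -0. ] norm 72.0 twist -0.7
```

Call:
carry_out:
  deltas:
    - [[100,0.5,30,0,0],[100,0.5,27,0,0],[100,0,15,0,0],[40,0,0,0,0],[40,0,0,0,0]]

```text
time: 2.7
tcp_pos: [0.4363, -0.1472, 0.0202]
orientation: [0.696, -0.127, 0.128, -0.695]
contact_force: [1.0, 0.1, -0.6]
gripper_width: 0.059
```

Call:
carry_out:
  deltas:
    - [[0,0,0,0,0],[0,0,0,0,0],[0,0,0,0,0],[0,0,0,0,0],[0,0,-10,0,0]]

```text
time: 3.2
tcp_pos: [0.4354, -0.1466, 0.0295]
orientation: [0.696, -0.127, 0.127, -0.696]
contact_force: [-0.2, -0.1, -0.6]
gripper_width: 0.0247
```

```bash
python3 - <<'E'
from h import *
to(.559,-.031,.10,-20)
grab('wrist','w2');grab('scene','s2')
E
```

```text
t 3.2 tcp [ 0.4354 -0.1466  0.0295] yaw -20.7 w 0.0247 F [-0.2 -0.1 -0.6] toolZ [-0.001  0.    -1.   ]
shift xyz mm [ 74.7 -70.6 151.8] norm 183.0 twist -0.7
```

View pics/w2.png

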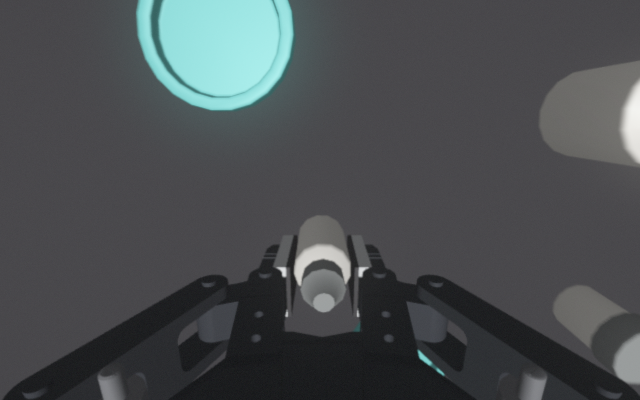

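View pics/s2.png

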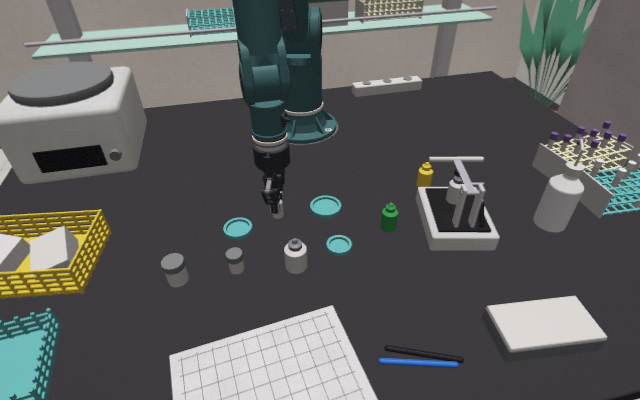

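Call:
carry_out:
  deltas:
    - [[0,0,-35,0,0],[0,15,-25,30,0],[0,20,-10,40,0],[0,20,0,40,0],[0,20,0,42,0]]

```text
time: 3.8
tcp_pos: [0.5606, -0.0304, 0.1003]
orientation: [0.696, -0.127, 0.128, -0.695]
contact_force: [0.4, -0.5, -0.5]
gripper_width: 0.0248
```

Call:
carry_out:
  deltas:
    - [[0,0,20,0,0],[0,0,0,0,0]]

```text
time: 4.0
tcp_pos: [0.5587, -0.0294, 0.0779]
orientation: [0.696, -0.127, 0.125, -0.696]
contact_force: [-1.7, -0.7, 0.1]
gripper_width: 0.0246
```

```bash
python3 - <<'E'
from h import *
to(.559,-.031,.026,-20)
grab('wrist','w3')
d=dict(np.load('pics/w3.npz'))
m=cv2.inRange(cv2.cvtColor(d['image'],cv2.COLOR_BGR2HSV),(80,80,100),(100,255,255))
cs,_=cv2.findContours(m,cv2.RETR_EXTERNAL,cv2.CHAIN_APPROX_NONE)
for c in cs:
    if cv2.contourArea(c)>300:
        q=onplane(d,c.reshape(-1,2),.012)[:,:2]; print(len(c),cv2.boundingRect(c),q.min(0).round(4),q.max(0).round(4))
E
```

```text
t 4.0 tcp [ 0.5587 -0.0294  0.0779] yaw -20.5 w 0.0246 F [-1.7 -0.7  0.1] toolZ [-0.003  0.    -1.   ]
shift xyz mm [ 1.1 51.9 -1.3] norm 52.0 twist -0.5
387 (111, 222, 98, 86) [ 0.387  -0.0556] [0.4629 0.0094]
238 (288, 176, 77, 68) [ 0.5326 -0.0581] [ 0.5882 -0.004 ]
```

View pics/w3.png

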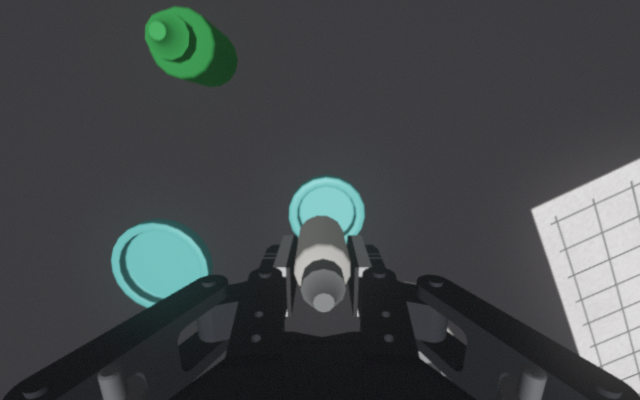

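Call:
carry_out:
  deltas:
    - [[0,1,25,-1,0],[0,0.5,17,0,0],[0,0,9,0,0],[0,0,0,0,0]]

```text
time: 4.45
tcp_pos: [0.5588, -0.0337, 0.0277]
orientation: [0.696, -0.129, 0.127, -0.695]
contact_force: [0.6, -0.4, 0.5]
gripper_width: 0.0248
```

```bash
python3 - <<'E'
from h import *
to(.560,-.031,.024,-20)
E
```

```text
t 4.45 tcp [ 0.5588 -0.0337  0.0277] yaw -20.8 w 0.0248 F [ 0.6 -0.4  0.5] toolZ [-0.003 -0.001 -1.   ]
shift xyz mm [0.2 3.7 2.9] norm 5.0 twist -0.8
```

Call:
carry_out:
  deltas:
    - [[0,0,3,2,0],[0,0,0,0,0],[50,0,0,0,0],[75,0,0,0,0],[75,0,0,0,0]]

```text
time: 4.95
tcp_pos: [0.5615, -0.0306, 0.0257]
orientation: [-0.696, 0.127, -0.127, 0.696]
contact_force: [0.4, -1.1, -0.1]
gripper_width: 0.0639
```

Call:
carry_out:
  deltas:
    - [[75,0,0,0,0],[75,0,-20,0,0],[75,0,-40,0,0],[75,0,-40,0,0],[75,0,-40,0,0]]

```text
time: 5.45
tcp_pos: [0.5608, -0.0306, 0.1666]
orientation: [0.696, -0.127, 0.127, -0.696]
contact_force: [0.5, -0.6, -0.4]
gripper_width: 0.064
```

```bash
python3 - <<'E'
from h import *
to(.4815,.2610,.22,-13.5)
grab('wrist','w4')
d=grab('scene','s4'); 
print(capfit(d,.56,-.031,.03,.05,.08))
cv2.imwrite('pics/s4z.png',cv2.resize(d['image'][170:290,260:400],None,fx=4,fy=4))
E
```

```text
t 5.45 tcp [ 0.5608 -0.0306  0.1666] yaw -20.7 w 0.064 F [ 0.5 -0.6 -0.4] toolZ [-0.001 -0.    -1.   ]
shift xyz mm [-177.3  -53.3  244.8] norm 307.0 twist -7.2
(90, array([ 0.5644, -0.0304,  0.0606]), (0.5615, -0.0292, 0.0107))
```

View pics/s4z.png

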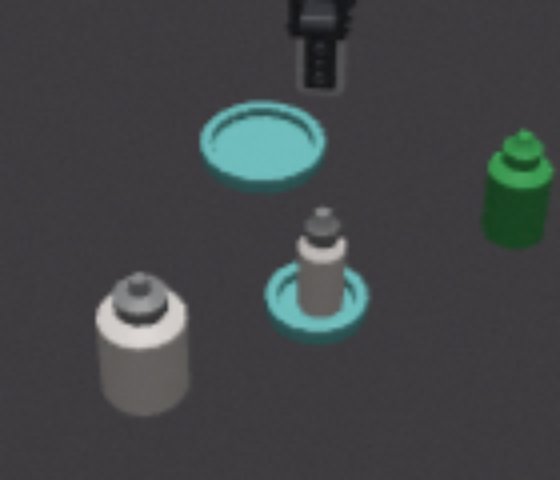

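View pics/w4.png

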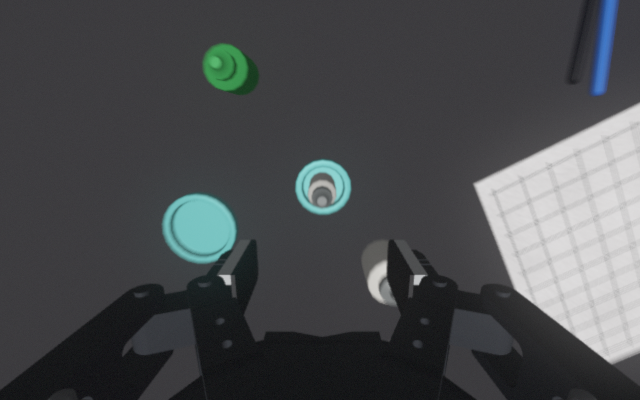

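```bash
python3 - <<'E'
from h import *
to(.4733-.02,.227-.08,.24,-13.5)
E
```

```text
t 5.55 tcp [ 0.5652 -0.0305  0.1707] yaw -20.7 w 0.0638 F [ 1.2 -0.4  0.4] toolZ [ 0.011  0.    -1.   ]
shift xyz mm [-166.7  -70.6  126.7] norm 221.0 twist -7.2
```

Call:
carry_out:
  deltas:
    - [[75,0,-40,0,0],[75,-35,-15,27,0],[75,-40,-15,30,0],[75,-40,0,30,0],[75,-40,0,30,0]]

```text
time: 6.05
tcp_pos: [0.4576, 0.133, 0.2347]
orientation: [-0.695, 0.127, -0.128, 0.696]
contact_force: [0.6, 0.7, -0.7]
gripper_width: 0.0641
```

Call:
carry_out:
  deltas:
    - [[80,-10,0,10,-7],[80,0,0,0,0]]

```text
time: 6.25
tcp_pos: [0.451, 0.1474, 0.2343]
orientation: [-0.702, 0.082, -0.082, 0.703]
contact_force: [-0.3, -0.9, 0.6]
gripper_width: 0.0684
```

```bash
python3 - <<'E'
from h import *
to(.4733,.227,.16,-13.5)
d=grab('wrist','w5')
p=cloud(d).reshape(-1,3)
k=(abs(p[:,0]-.48)<.06)&(abs(p[:,1]-.26)<.09)&(p[:,2]>.128)&(p[:,2]<.15)
w=p[k]; print(len(w),w.min(0),w.max(0)); np.save('w5.npy',w)
E
```

```text
t 6.25 tcp [0.451  0.1474 0.2343] yaw -13.3 w 0.0684 F [-0.3 -0.9  0.6] toolZ [-0.001  0.001 -1.   ]
shift xyz mm [ 3.5 74.3 82.6] norm 111.0 twist 0.2
3946 [0.46281588 0.1996918  0.12806201] [0.53997368 0.29053402 0.1401945 ]
```

View pics/w5.png

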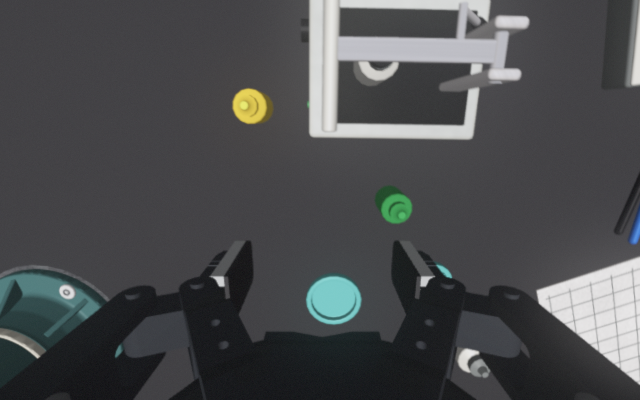

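```bash
python3 - <<'E'
from h import *
d=dict(np.load('pics/w5.npz')); g=d['image']
for r in (20,35,80,100,120): 
    row=g[r,300:350].astype(int).mean(1); print(r,row[10:45].astype(int).tolist())
q=onplane(d,[[329.5,20],[329,80],[329,120],[329,130],[329,49],[470,49.5]],.133); print(q.round(4))
w=np.load('w5.npy'); w=w[(w[:,1]<.235)]
print(np.array([w[abs(w[:,1]-y)<.004].mean(0) for y in(.205,.215,.225)]).round(4))
E
```

```text
20 [190, 209, 213, 214, 214, 214, 214, 214, 214, 214, 213, 210, 198, 181, 181, 194, 206, 214, 220, 225, 228, 230, 228, 224, 219, 212, 201, 188, 163, 124, 87, 71, 71, 70, 70]
35 [194, 211, 214, 216, 216, 216, 216, 216, 216, 216, 216, 213, 199, 181, 184, 199, 209, 216, 222, 226, 229, 230, 227, 222, 216, 208, 196, 180, 155, 115, 90, 84, 84, 84, 81]
80 [197, 213, 215, 217, 218, 218, 218, 218, 217, 217, 216, 207, 191, 185, 197, 208, 216, 223, 226, 229, 230, 228, 222, 215, 206, 194, 175, 146, 103, 72, 67, 67, 66, 68, 66]
100 [199, 215, 217, 218, 218, 219, 219, 219, 219, 219, 217, 206, 189, 188, 201, 211, 219, 224, 228, 230, 230, 225, 219, 211, 201, 185, 161, 124, 83, 67, 65, 66, 65, 66, 64]
120 [201, 215, 217, 219, 221, 220, 220, 220, 219, 219, 215, 200, 188, 193, 205, 214, 221, 225, 229, 230, 227, 222, 214, 205, 192, 173, 144, 100, 67, 64, 64, 64, 62, 62, 62]
[[0.4868 0.277  0.133 ]
 [0.4772 0.2371 0.133 ]
 [0.4706 0.2085 0.133 ]
 [0.4689 0.2011 0.133 ]
 [0.4821 0.2582 0.133 ]
 [0.584  0.2342 0.133 ]]
[[0.4691 0.2051 0.1372]
 [0.4714 0.2151 0.1371]
 [0.474  0.225  0.1369]]
```

Call:
carry_out:
  deltas:
    - [[60,2,0,40,0],[60,2,10,41,0],[60,0,30,0,0],[60,0,15,0,0],[60,0,0,0,0]]

```text
time: 6.8
tcp_pos: [0.4756, 0.2195, 0.177]
orientation: [0.703, -0.088, 0.085, -0.7]
contact_force: [0.0, -1.1, -0.8]
gripper_width: 0.0515
```

```bash
python3 - <<'E'
from h import *
to(.4738,.2254,.114,-13.3)
d=grab('wrist','w6')
E
```

```text
t 6.8 tcp [0.4756 0.2195 0.177 ] yaw -14.0 w 0.0515 F [ 0.  -1.1 -0.8] toolZ [-0.005 -0.004 -1.   ]
shift xyz mm [-3.  63.   5.6] norm 63.0 twist -0.7
```

View pics/w6.png

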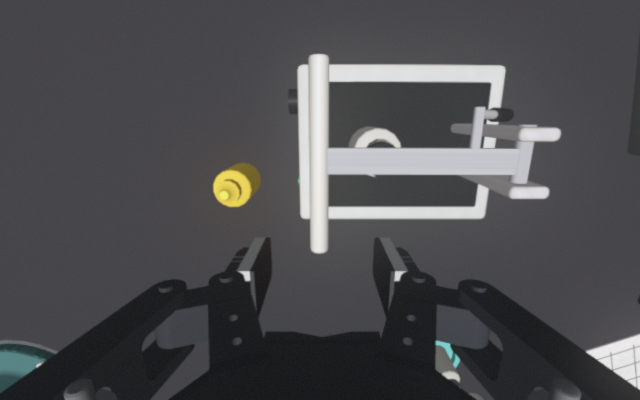

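Call:
carry_out:
  deltas:
    - [[60,-1,30,3,0],[60,0,23,2,0],[60,0,10,0,0],[60,0,0,0,0],[60,0,0,0,0]]

```text
time: 7.35
tcp_pos: [0.4771, 0.2273, 0.1176]
orientation: [-0.702, 0.084, -0.085, 0.702]
contact_force: [0.0, 0.1, -0.0]
gripper_width: 0.0512
```

```bash
python3 - <<'E'
from h import *
to(.4738,.2254,.114,-13.3)
d=grab('wrist','w7')
E
```

```text
t 7.35 tcp [0.4771 0.2273 0.1176] yaw -13.8 w 0.0512 F [ 0.   0.1 -0. ] toolZ [ 0.001  0.    -1.   ]
shift xyz mm [-2.8  3.5 -2.7] norm 5.0 twist -0.5
```

View pics/w7.png

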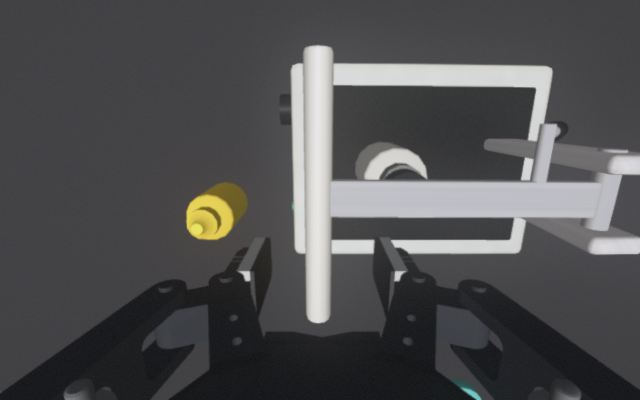

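Call:
carry_out:
  deltas:
    - [[30,-1.5,3,-2,0],[0,0,0,0,0],[0,0,0,0,0],[0,0,0,0,0],[0,0,0,0,0]]
  newtons: 35

```text
time: 7.9
tcp_pos: [0.4749, 0.2257, 0.1141]
orientation: [-0.702, 0.084, -0.085, 0.702]
contact_force: [0.9, -2.1, 1.9]
gripper_width: 0.0107
```

```bash
python3 - <<'E'
from h import *
to(.4738,.2254,.114,-13.3)
for k in range(12):
    a0,a1=.15*k,.15*(k+1); print(k,round(a1,2), (125*(np.cos(a0)-np.cos(a1))).round(1), (125*(np.sin(a1)-np.sin(a0))).round(1), 'cum',(125*(1-np.cos(a1))).round(1),(125*np.sin(a1)).round(1))
E
```

```text
t 7.9 tcp [0.4749 0.2257 0.1141] yaw -13.7 w 0.0107 F [ 0.9 -2.1  1.9] toolZ [ 0.001 -0.    -1.   ]
shift xyz mm [-1.   0.1 -0.6] norm 1.0 twist -0.4
0 0.15 1.4 18.7 cum 1.4 18.7
1 0.3 4.2 18.3 cum 5.6 36.9
2 0.45 6.9 17.4 cum 12.4 54.4
3 0.6 9.4 16.2 cum 21.8 70.6
4 0.75 11.7 14.6 cum 33.5 85.2
5 0.9 13.8 12.7 cum 47.3 97.9
6 1.05 15.5 10.5 cum 62.8 108.4
7 1.2 16.9 8.1 cum 79.7 116.5
8 1.35 17.9 5.5 cum 97.6 122.0
9 1.5 18.5 2.7 cum 116.2 124.7
10 1.65 18.7 -0.1 cum 134.9 124.6
11 1.8 18.5 -2.9 cum 153.4 121.7
```

Call:
carry_out:
  deltas:
    - [[0,1.4,-18.5,0,0],[0,4,-18.5,0,0],[0,7,-17.5,0,0],[0,0,0,0,0]]

```text
time: 8.3
tcp_pos: [0.4857, 0.223, 0.1689]
orientation: [0.702, -0.085, 0.084, -0.702]
contact_force: [-1.0, 0.3, -2.1]
gripper_width: 0.0106
```

```bash
python3 - <<'E'
from h import *
to(.4743+.0124*.972,.2254-.0124*.235,.114+.0544,-13.3)
d=grab('scene','s8'); cv2.imwrite('pics/s8z.png',d['image'][100:270,340:540].repeat(3,0).repeat(3,1))
E
```

```text
t 8.3 tcp [0.4857 0.223  0.1689] yaw -13.7 w 0.0106 F [-1.   0.3 -2.1] toolZ [-0.001  0.    -1.   ]
shift xyz mm [ 0.8  0.5 -0.3] norm 1.0 twist -0.4
```

View pics/s8z.png

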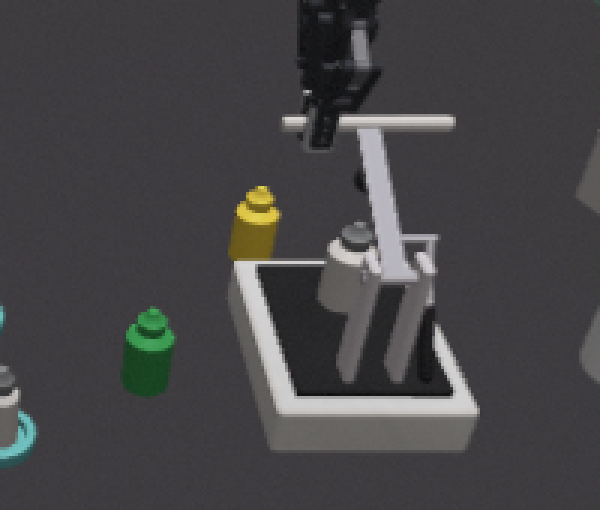

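Call:
carry_out:
  deltas:
    - [[0,9.5,-16,0,0],[0,12,-14.5,0,0],[0,14,-12.5,0,0],[0,15.5,-10.5,0,0],[0,17,-8,0,0]]

```text
time: 8.85
tcp_pos: [0.5426, 0.2089, 0.2304]
orientation: [0.704, -0.089, 0.077, -0.7]
contact_force: [-19.6, -2.5, 30.3]
gripper_width: 0.0104
```

Call:
carry_out:
  deltas:
    - [[0,18,-5.5,0,0],[0,18.5,-2.5,0,0],[0,18.5,0,0,0],[0,18.5,3,0,0],[0,0,0,0,0]]

```text
time: 9.35
tcp_pos: [0.6276, 0.188, 0.2351]
orientation: [-0.702, 0.084, -0.087, 0.702]
contact_force: [1.1, -2.5, 8.5]
gripper_width: 0.0108
```

```bash
python3 - <<'E'
from h import *
to(.4743+.1534*.972,.2254-.1534*.235,.114+.1217,-13.3)
d=grab('scene','s9'); cv2.imwrite('pics/s9z.png',d['image'][60:260,340:540].repeat(3,0).repeat(3,1))
E
```

```text
t 9.35 tcp [0.6276 0.188  0.2351] yaw -13.9 w 0.0108 F [ 1.1 -2.5  8.5] toolZ [ 0.005 -0.001 -1.   ]
shift xyz mm [-4.4 -0.6  0.3] norm 4.0 twist -0.6
```

View pics/s9z.png

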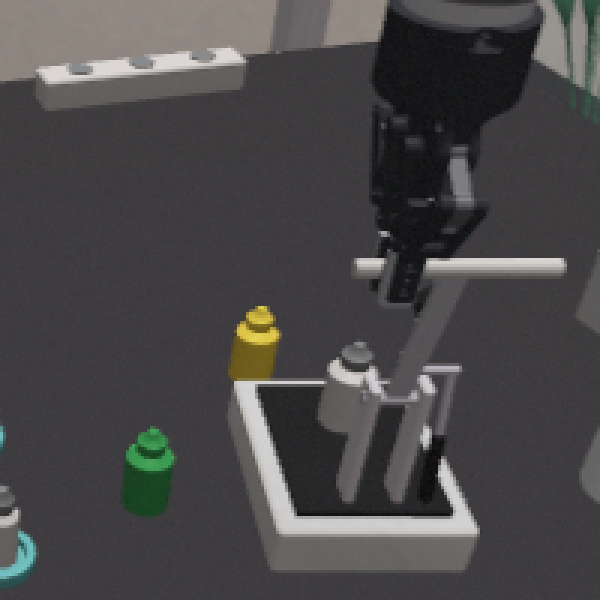

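Call:
carry_out:
  deltas:
    - [[70,0,0,0,0],[70,0,0,0,0],[70,0,0,0,0],[70,0,-10,0,0],[70,0,-30,0,0]]

```text
time: 9.9
tcp_pos: [0.6208, 0.1893, 0.2721]
orientation: [0.703, -0.087, 0.081, -0.701]
contact_force: [-0.2, 0.5, -0.6]
gripper_width: 0.0597
```

Call:
carry_out:
  deltas:
    - [[70,0,-15,0,0],[70,-30,0,-20,0],[70,-40,0,-20,0],[70,-40,0,0,0],[70,0,0,0,0]]

```text
time: 10.4
tcp_pos: [0.5011, 0.178, 0.2899]
orientation: [0.703, -0.084, 0.081, -0.702]
contact_force: [-0.0, -1.0, -0.2]
gripper_width: 0.0596
```

```bash
python3 - <<'E'
from h import *
to(.4738,.2254,.114,-13.3)
d=grab('scene','s10'); cv2.imwrite('pics/s10z.png',d['image'][60:260,340:540].repeat(3,0).repeat(3,1))
grab('wrist','w10'); print(capfit(d,.522,.25,.035,.1,.13), capfit(d,.522,.25,.035,.092,.13))
d=grab('top','t10');print(capfit(d,.522,.25,.035,.1,.13), capfit(d,.522,.25,.035,.092,.13))
E
```

```text
t 10.4 tcp [0.5011 0.178  0.2899] yaw -13.4 w 0.0596 F [-0.  -1.  -0.2] toolZ [-0.004 -0.001 -1.   ]
shift xyz mm [-36.9 176.   40.1] norm 184.0 twist -0.1
(111, array([0.528 , 0.246 , 0.1097]), (0.527, 0.2472, 0.0152)) (168, array([0.5287, 0.2437, 0.1053]), (0.5265, 0.2482, 0.0178))
(133, array([0.5228, 0.2466, 0.1109]), (0.523, 0.2475, 0.0153)) (245, array([0.5227, 0.2465, 0.1045]), (0.5231, 0.2507, 0.0187))
```

View pics/s10z.png

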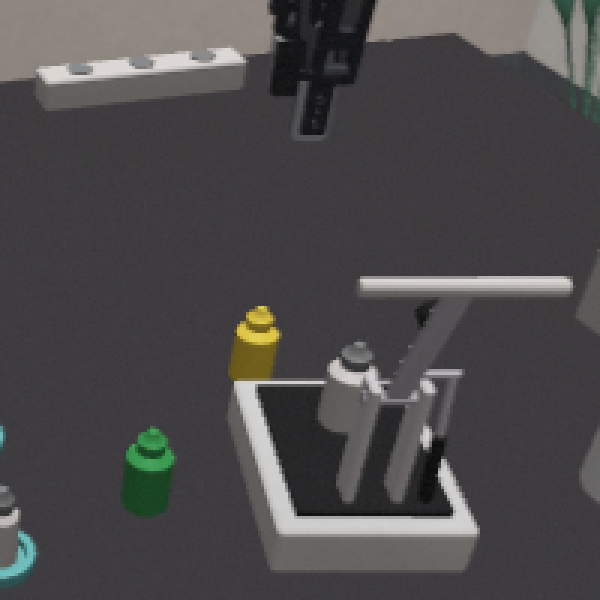

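View pics/w10.png

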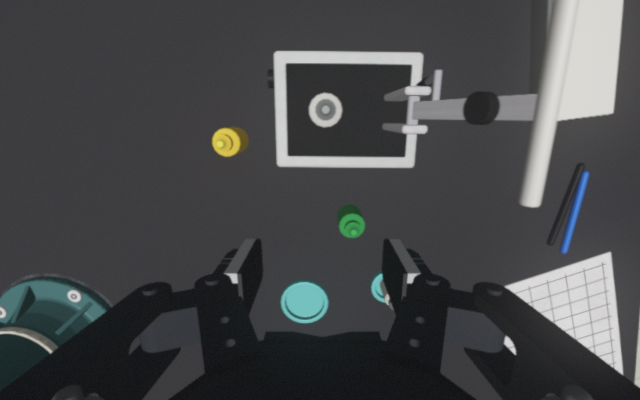

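```bash
python3 - <<'E'
from h import *
d=dict(np.load('pics/w10.npz')); print(onplane(d,[[325.5,109]],.12),onplane(d,[[325,109.5]],.096),capfit(d,.522,.25,.035,.1,.13), capfit(d,.522,.25,.035,.092,.13))
to(.523,.2485,.17,76.7)
E
```

```text
[[0.52486193 0.24910244 0.12      ]] [[0.52462994 0.24930089 0.096     ]] (399, array([0.5233, 0.2487, 0.1127]), (0.5232, 0.2488, 0.0127)) (895, array([0.5234, 0.2487, 0.1042]), (0.5234, 0.2488, 0.018))
t 10.55 tcp [0.508  0.1772 0.2905] yaw -13.7 w 0.0597 F [0.9 0.  0.5] toolZ [ 0.002  0.001 -1.   ]
shift xyz mm [ -2.5 120.6  72.7] norm 141.0 twist 89.6
```

Call:
carry_out:
  deltas:
    - [[100,0,5,0,-8.5],[100,0,5,0,-8.5],[100,0,5,0,-8.5],[100,0,5,0,-8.5],[100,0,5,0,-8.5]]

```text
time: 11.05
tcp_pos: [0.5093, 0.1767, 0.2646]
orientation: [-0.684, -0.178, 0.177, 0.685]
contact_force: [-0.7, -0.2, -0.1]
gripper_width: 0.0852
```

Call:
carry_out:
  deltas:
    - [[100,0,5,0,-8.5],[100,0,5,0,-8.5],[100,0,5,0,-8.5],[100,0,5,0,-8.5],[100,0,5,0,-8.5]]

```text
time: 11.55
tcp_pos: [0.5093, 0.1767, 0.2395]
orientation: [-0.574, -0.414, 0.413, 0.574]
contact_force: [-0.9, -0.0, 0.3]
gripper_width: 0.0855
```

```bash
python3 - <<'E'
from h import *
to(.523,.2485,.17,76.7)
E
```

```text
t 11.55 tcp [0.5093 0.1767 0.2395] yaw 71.6 w 0.0855 F [-0.9 -0.   0.3] toolZ [ 0.001  0.001 -1.   ]
shift xyz mm [72.4 69.6  9.8] norm 101.0 twist -5.1
```

Call:
carry_out:
  deltas:
    - [[100,37,20,5,0],[100,36,20,4.5,0],[100,0,20,0,-5],[100,0,10,0,0],[100,0,0,0,0]]

```text
time: 12.05
tcp_pos: [0.5219, 0.2474, 0.1678]
orientation: [-0.557, -0.435, 0.437, 0.557]
contact_force: [0.5, -0.4, 0.1]
gripper_width: 0.0854
```

```bash
python3 - <<'E'
from h import *
to(.5235,.2489,.07,76.7)
grab('wrist','w11')
E
```

```text
t 12.05 tcp [0.5219 0.2474 0.1678] yaw 76.1 w 0.0854 F [ 0.5 -0.4  0.1] toolZ [-0.003 -0.002 -1.   ]
shift xyz mm [ 2.1 97.8 -1.4] norm 98.0 twist -0.6
```

View pics/w11.png

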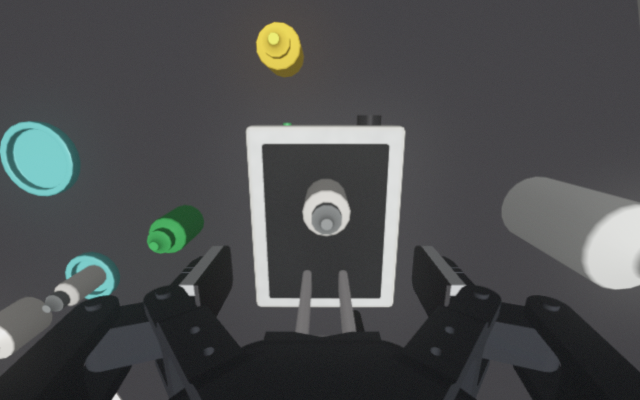

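Call:
carry_out:
  deltas:
    - [[100,1,35,-1,0],[100,0.5,35,0,0],[100,0,20,0,0],[100,0,6,0,0],[60,0,0,0,0]]
  newtons: 25

```text
time: 12.6
tcp_pos: [0.5238, 0.2496, 0.0739]
orientation: [0.557, 0.436, -0.436, -0.556]
contact_force: [0.1, -1.0, 0.5]
gripper_width: 0.0731
```

Call:
carry_out:
  deltas:
    - [[30,0,0,0,0],[0,0,0,0,0],[0,0,0,0,0],[0,0,0,0,0],[0,0,0,0,0]]

```text
time: 13.1
tcp_pos: [0.5241, 0.2506, 0.0753]
orientation: [0.556, 0.438, -0.436, -0.556]
contact_force: [-1.4, -0.5, 6.7]
gripper_width: 0.0349
```

```bash
python3 - <<'E'
from h import *
to(.5235,.2489,.07,76.7)
grab('wrist','w12')
E
```

```text
t 13.1 tcp [0.5241 0.2506 0.0753] yaw 76.3 w 0.0349 F [-1.4 -0.5  6.7] toolZ [ 0.002  0.001 -1.   ]
shift xyz mm [-1.8  5.3  0.2] norm 6.0 twist -0.4
```

View pics/w12.png

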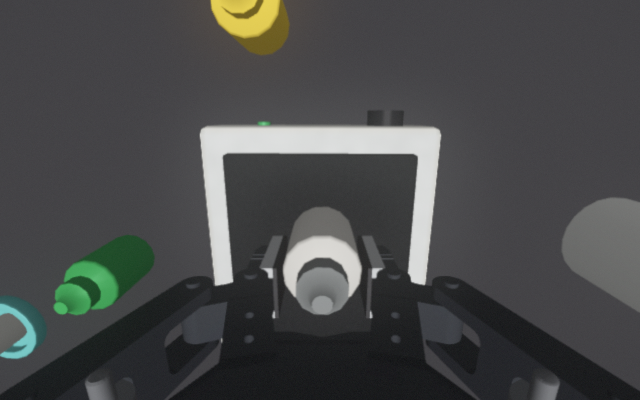

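Call:
carry_out:
  deltas:
    - [[0,0,-15,0,0],[0,0,-25,0,0],[0,0,-35,0,0],[0,0,-35,0,0],[0,0,0,0,0]]

```text
time: 13.65
tcp_pos: [0.5258, 0.2526, 0.1894]
orientation: [0.557, 0.44, -0.433, -0.556]
contact_force: [1.4, 0.6, -0.7]
gripper_width: 0.0351
```

```bash
python3 - <<'E'
from h import *
to(.4533,-.241,.17,76.7)
d=grab('scene','s13'); cv2.imwrite('pics/s13z.png',d['image'][60:260,340:540].repeat(3,0).repeat(3,1))
E
```

```text
t 13.65 tcp [0.5258 0.2526 0.1894] yaw 76.3 w 0.0351 F [ 1.4  0.6 -0.7] toolZ [ 0.009  0.005 -1.   ]
shift xyz mm [-496.9   16.2  -46.3] norm 499.0 twist -0.4
```

View pics/s13z.png

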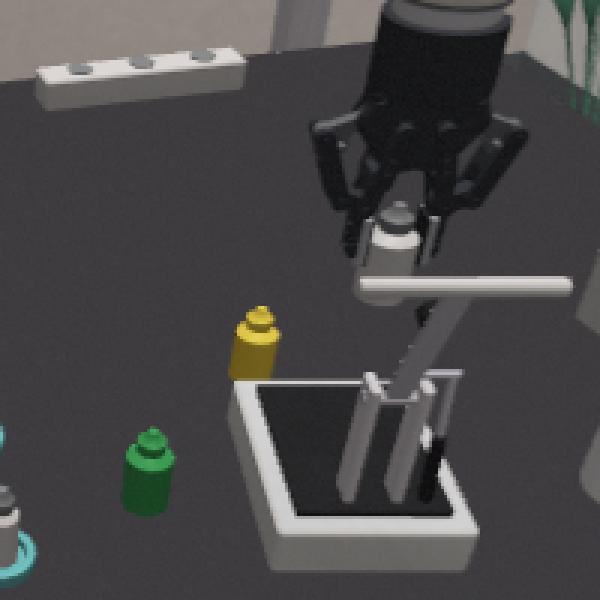

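Call:
carry_out:
  deltas:
    - [[0,-30,0,-3,0],[0,-42,0,-4,0],[0,-42,0,-4,0],[0,-42,0,-4,0],[0,-42,0,-4,0]]

```text
time: 14.2
tcp_pos: [0.4933, 0.0514, 0.1829]
orientation: [-0.556, -0.436, 0.438, 0.556]
contact_force: [0.8, 0.4, -0.3]
gripper_width: 0.0352
```

Call:
carry_out:
  deltas:
    - [[0,-42,0,-4,0],[0,-42,0,-4,0],[0,-42,0,-4,0],[0,-42,0,-4,0],[0,-42,0,-4,0]]

```text
time: 14.7
tcp_pos: [0.4629, -0.157, 0.183]
orientation: [-0.555, -0.436, 0.437, 0.557]
contact_force: [0.8, -0.4, -1.1]
gripper_width: 0.035
```

Call:
carry_out:
  deltas:
    - [[0,-40,20,-3,0],[0,-25,30,-2,0],[0,0,30,0,0],[0,0,0,0,0]]

```text
time: 15.1
tcp_pos: [0.4499, -0.2199, 0.1002]
orientation: [-0.554, -0.435, 0.438, 0.559]
contact_force: [0.2, 0.2, -1.2]
gripper_width: 0.0348
```

```bash
python3 - <<'E'
from h import *
to(.4533,-.241,.029,76.7)
d=grab('wrist','w14')
m=cv2.inRange(cv2.cvtColor(d['image'],cv2.COLOR_BGR2HSV),(80,80,100),(100,255,255))
cs,_=cv2.findContours(m,cv2.RETR_EXTERNAL,cv2.CHAIN_APPROX_NONE)
for c in cs:
    if cv2.contourArea(c)>300:
        q=onplane(d,c.reshape(-1,2),.012)[:,:2]; print(len(c),cv2.boundingRect(c),q.min(0).round(4),q.max(0).round(4))
E
```

```text
t 15.1 tcp [ 0.4499 -0.2199  0.1002] yaw 76.2 w 0.0348 F [ 0.2  0.2 -1.2] toolZ [-0.009  0.003 -1.   ]
shift xyz mm [-19.8  71.1  -8.9] norm 74.0 twist -0.5
238 (532, 242, 65, 62) [ 0.5281 -0.0611] [ 0.5881 -0.0053]
243 (256, 174, 82, 68) [ 0.4193 -0.2744] [ 0.4722 -0.2093]
301 (507, 62, 106, 104) [ 0.3871 -0.0712] [0.4623 0.0088]
```

View pics/w14.png

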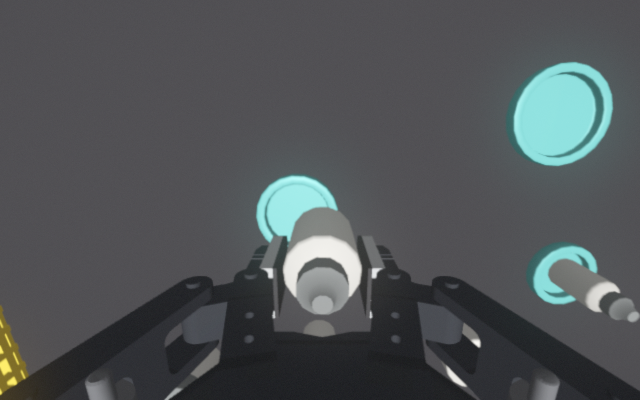

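Call:
carry_out:
  deltas:
    - [[0,-12,0,-4,0],[0,-8.5,15,-3,0],[0,0,25,0,0],[0,0,15,0,0],[0,0,0,0,0]]

```text
time: 15.65
tcp_pos: [0.4553, -0.2418, 0.0474]
orientation: [-0.556, -0.436, 0.437, 0.557]
contact_force: [-0.7, -0.4, 0.3]
gripper_width: 0.035
```

```bash
python3 - <<'E'
from h import *
to(.4527,-.2415,.029,76.7)
E
```

```text
t 15.65 tcp [ 0.4553 -0.2418  0.0474] yaw 76.3 w 0.035 F [-0.7 -0.4  0.3] toolZ [-0.002  0.    -1.   ]
shift xyz mm [-0.4 18.4  2.5] norm 19.0 twist -0.4
```

Call:
carry_out:
  deltas:
    - [[0,0,10,2,0],[0,0,7,0,0],[0,0,0,0,0],[0,0,0,0,0]]

```text
time: 16.05
tcp_pos: [0.4541, -0.2409, 0.0318]
orientation: [0.556, 0.437, -0.437, -0.556]
contact_force: [-0.1, 0.9, -0.6]
gripper_width: 0.0349
```

```bash
python3 - <<'E'
from h import *
to(.4527,-.2415,.028,76.7)
E
```

```text
t 16.05 tcp [ 0.4541 -0.2409  0.0318] yaw 76.3 w 0.0349 F [-0.1  0.9 -0.6] toolZ [ 0. -0. -1.]
shift xyz mm [-0.9  3.8  1.2] norm 4.0 twist -0.4
```

Call:
carry_out:
  deltas:
    - [[0,0,3,1,0],[0,0,0,0,0],[50,0,0,0,0],[80,0,0,0,0],[80,0,0,0,0]]

```text
time: 16.55
tcp_pos: [0.4528, -0.2407, 0.0286]
orientation: [-0.556, -0.437, 0.437, 0.556]
contact_force: [0.1, -0.2, -0.3]
gripper_width: 0.0679
```

Call:
carry_out:
  deltas:
    - [[80,0,0,0,0],[80,0,-20,0,0],[80,0,-40,0,0],[80,0,-40,0,0],[80,0,-40,0,0]]

```text
time: 17.05
tcp_pos: [0.4523, -0.2404, 0.1698]
orientation: [-0.556, -0.437, 0.437, 0.556]
contact_force: [0.5, -0.4, -0.2]
gripper_width: 0.0682
```

```bash
python3 - <<'E'
from h import *
to(.591,-.132,.17,76.7)
d=grab('scene','s15'); cv2.imwrite('pics/s15z.png',d['image'][150:300,140:360].repeat(3,0).repeat(3,1))
E
```

```text
t 17.05 tcp [ 0.4523 -0.2404  0.1698] yaw 76.3 w 0.0682 F [ 0.5 -0.4 -0.2] toolZ [-0.001  0.001 -1.   ]
shift xyz mm [ 138.1   -0.3 -109.1] norm 176.0 twist -0.4
```

View pics/s15z.png

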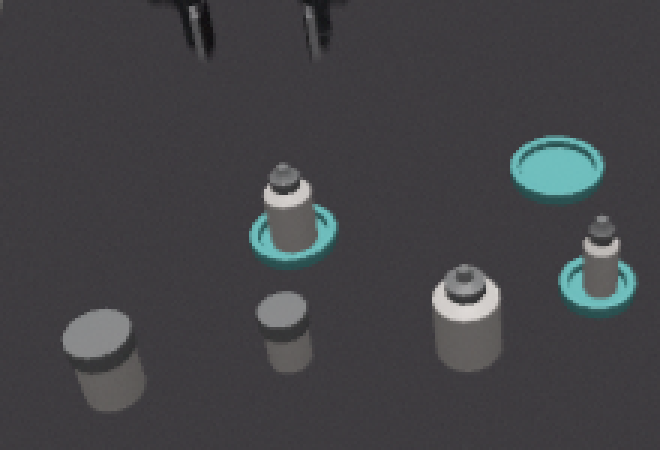

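Call:
carry_out:
  deltas:
    - [[100,33,0,-26,0],[100,33,0,-26,0],[100,33,0,-26,0],[100,33,0,-26,0],[100,5,0,-5,0]]

```text
time: 17.6
tcp_pos: [0.596, -0.1276, 0.1693]
orientation: [0.555, 0.441, -0.436, -0.554]
contact_force: [-0.4, -0.2, 0.9]
gripper_width: 0.0856
```

```bash
python3 - <<'E'
from h import *
d=grab('wrist','w16')
print(capfit(d,.591,-.132,.04,.056,.085),capfit(d,.591,-.132,.04,.046,.085))
to(.591,-.132,.024,76.7)
E
```

```text
(854, array([ 0.5902, -0.1325,  0.0668]), (0.5917, -0.1328, 0.0141)) (1986, array([ 0.5888, -0.132 ,  0.058 ]), (0.5915, -0.1329, 0.0229))
t 17.65 tcp [ 0.5947 -0.1292  0.1689] yaw 76.6 w 0.0856 F [0.5 1.1 0.1] toolZ [ 0.004  0.003 -1.   ]
shift xyz mm [ -4.1 144.9   3.4] norm 145.0 twist -0.1
```

View pics/w16.png

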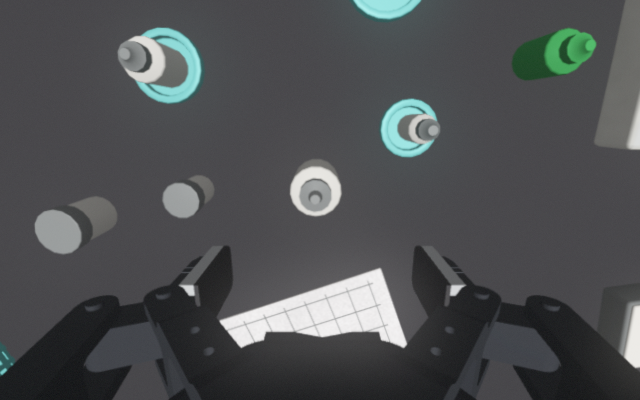

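Call:
carry_out:
  deltas:
    - [[100,-3,30,2,0],[100,-1,40,0,0],[100,0,40,0,0],[100,0,25,0,0],[100,0,10,0,0]]
  newtons: 30

```text
time: 18.15
tcp_pos: [0.5847, -0.1382, 0.0207]
orientation: [-0.555, -0.434, 0.438, 0.558]
contact_force: [-0.1, -0.1, 1.0]
gripper_width: 0.0853
```

Call:
carry_out:
  deltas:
    - [[80,0,2,0,0],[40,0,0,0,0],[0,0,0,0,0],[0,0,0,0,0],[0,0,0,0,0]]

```text
time: 18.65
tcp_pos: [0.5899, -0.1366, 0.0235]
orientation: [0.557, 0.438, -0.436, -0.555]
contact_force: [-0.9, 2.3, 6.8]
gripper_width: 0.0447
```

```bash
python3 - <<'E'
from h import *
to(.4245,-.0275,.1,76.7)
grab('wrist','w17')
E
```

```text
t 18.65 tcp [ 0.5899 -0.1366  0.0235] yaw 76.3 w 0.0447 F [-0.9  2.3  6.8] toolZ [ 0.003 -0.    -1.   ]
shift xyz mm [ 66.9 -77.1 186.3] norm 212.0 twist -0.4
```

View pics/w17.png

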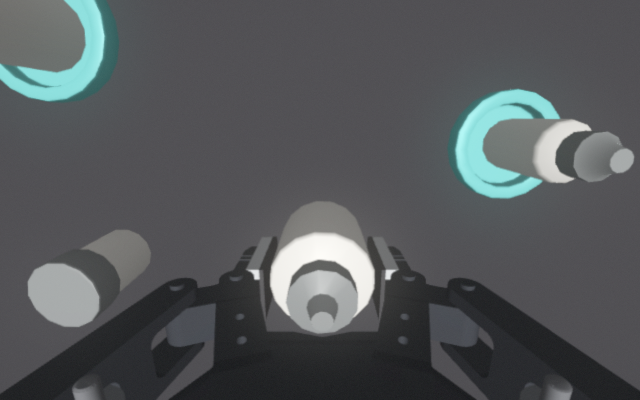

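Call:
carry_out:
  deltas:
    - [[0,0,-20,0,0],[0,0,-40,0,0],[0,5,-45,20,0],[0,15,-5,40,0],[0,15,0,42,0]]

```text
time: 19.2
tcp_pos: [0.4988, -0.0789, 0.134]
orientation: [0.558, 0.438, -0.435, -0.555]
contact_force: [-1.1, 1.5, -1.3]
gripper_width: 0.0447
```

Call:
carry_out:
  deltas:
    - [[0,15,0,42,0],[0,12,0,30,0],[0,4,0,10,0],[0,0,0,0,0],[0,0,0,0,0]]

```text
time: 19.7
tcp_pos: [0.4271, -0.0297, 0.1321]
orientation: [0.557, 0.437, -0.436, -0.556]
contact_force: [0.7, -0.3, -1.5]
gripper_width: 0.0444
```

```bash
python3 - <<'E'
from h import *
to(.4245,-.0275,.028,76.7)
d=grab('wrist','w18')
m=cv2.inRange(cv2.cvtColor(d['image'],cv2.COLOR_BGR2HSV),(80,80,100),(100,255,255))
cs,_=cv2.findContours(m,cv2.RETR_EXTERNAL,cv2.CHAIN_APPROX_NONE)
for c in cs:
    if cv2.contourArea(c)>300:
        q=onplane(d,c.reshape(-1,2),.012)[:,:2]; print(len(c),cv2.boundingRect(c),q.min(0).round(4),q.max(0).round(4))
E
```

```text
t 19.7 tcp [ 0.4271 -0.0297  0.1321] yaw 76.3 w 0.0444 F [ 0.7 -0.3 -1.5] toolZ [ 0.002 -0.    -1.   ]
shift xyz mm [  1.5 104.    3.2] norm 104.0 twist -0.4
239 (84, 237, 68, 63) [ 0.4189 -0.2721] [ 0.4852 -0.2075]
268 (282, 149, 84, 68) [ 0.3862 -0.066 ] [0.4538 0.0093]
```

View pics/w18.png

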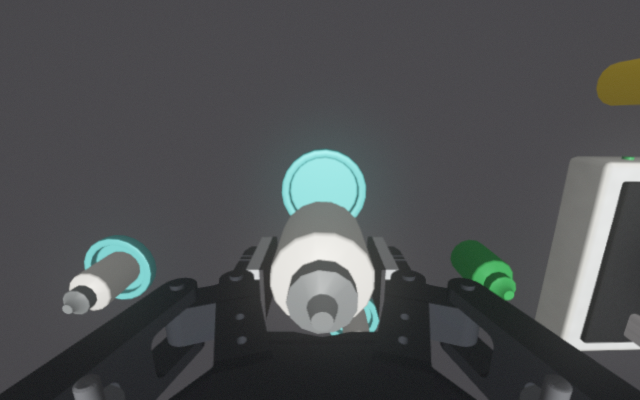

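Call:
carry_out:
  deltas:
    - [[0,1,20,2,0],[0,0,30,1,0],[0,0,25,0,0],[0,0,0,0,0],[0,0,0,0,0]]

```text
time: 20.25
tcp_pos: [0.4237, -0.0277, 0.0565]
orientation: [0.556, 0.437, -0.437, -0.556]
contact_force: [0.7, -0.4, -1.2]
gripper_width: 0.0448
```

```bash
python3 - <<'E'
from h import *
to(.4243,-.028,.0275,76.7)
E
```

```text
t 20.25 tcp [ 0.4237 -0.0277  0.0565] yaw 76.3 w 0.0448 F [ 0.7 -0.4 -1.2] toolZ [-0. -0. -1.]
shift xyz mm [-0.1 29.  -0.6] norm 29.0 twist -0.4
```

Call:
carry_out:
  deltas:
    - [[0,0,15,0,0],[0,0,9,0,0],[0,0,3,0,0],[0,0,0,0,0],[0,0,0,0,0]]

```text
time: 20.75
tcp_pos: [0.4233, -0.0276, 0.0304]
orientation: [0.556, 0.437, -0.436, -0.556]
contact_force: [0.7, 0.7, -0.5]
gripper_width: 0.0449
```

```bash
python3 - <<'E'
from h import *
to(.4243,-.028,.0275,76.7)
E
```

```text
t 20.75 tcp [ 0.4233 -0.0276  0.0304] yaw 76.3 w 0.0449 F [ 0.7  0.7 -0.5] toolZ [ 0.002  0.    -1.   ]
shift xyz mm [-0.2  2.9 -1. ] norm 3.0 twist -0.4
```

Call:
carry_out:
  deltas:
    - [[0,0,3,-1,0],[0,0,0,0,0],[80,0,0,0,0],[95,0,0,0,0],[95,0,0,0,0]]

```text
time: 21.25
tcp_pos: [0.4237, -0.0277, 0.0267]
orientation: [0.556, 0.437, -0.437, -0.556]
contact_force: [-0.2, 1.1, -0.3]
gripper_width: 0.081
```

Call:
carry_out:
  deltas:
    - [[95,0,0,0,0],[95,0,-15,0,0],[95,0,-40,0,0],[95,0,-40,0,0],[95,0,-40,0,0]]

```text
time: 21.75
tcp_pos: [0.4227, -0.0276, 0.1628]
orientation: [-0.555, -0.437, 0.437, 0.557]
contact_force: [0.5, -1.4, -0.6]
gripper_width: 0.0808
```

Call:
carry_out:
  deltas:
    - [[95,0,-40,0,0],[95,0,-20,0,0],[95,0,0,0,0],[95,0,0,0,0],[95,0,0,0,0]]

```text
time: 22.25
tcp_pos: [0.4224, -0.0279, 0.2205]
orientation: [-0.555, -0.436, 0.438, 0.557]
contact_force: [-0.1, 0.3, -0.4]
gripper_width: 0.081
```

```bash
python3 - <<'E'
from h import *
to(.4243,-.028,.0275,76.7)
d=grab('scene','s20'); t=grab('top','t20'); w=grab('wrist','w20')
for n,x,y,h in [('S',.560,-.031,.046),('M',.4527,-.2415,.050),('L',.4243,-.028,.054)]:
    for nm,c in (('scene',d),('top',t),('wrist',w)): print(n,nm,capfit(c,x,y,.035,h+.002,h+.03))
cv2.imwrite('pics/s20z.png',cv2.resize(d['image'][120:290,150:540],None,fx=2,fy=2,interpolation=cv2.INTER_CUBIC))
E
```

```text
t 22.25 tcp [ 0.4224 -0.0279  0.2205] yaw 76.3 w 0.081 F [-0.1  0.3 -0.4] toolZ [-0.003  0.    -1.   ]
shift xyz mm [  0.5 193.   -2.4] norm 193.0 twist -0.4
S scene (104, array([ 0.5649, -0.0303,  0.0589]), (0.563, -0.0294, 0.0116))
S top (89, array([ 0.5586, -0.0292,  0.0597]), (0.56, -0.0286, 0.0121))
S wrist (299, array([ 0.5558, -0.0299,  0.0596]), (0.5587, -0.0306, 0.0113))
M scene (142, array([ 0.4595, -0.2408,  0.0612]), (0.4558, -0.2417, 0.0178))
M top (167, array([ 0.4532, -0.2393,  0.0618]), (0.4537, -0.2408, 0.0173))
M wrist (571, array([ 0.4515, -0.237 ,  0.062 ]), (0.4527, -0.2403, 0.016))
L scene (183, array([ 0.4316, -0.0297,  0.0655]), (0.4279, -0.0285, 0.0224))
L top None
L wrist (908, array([ 0.4223, -0.0286,  0.0664]), (0.4243, -0.0286, 0.0209))
```

View pics/s20z.png

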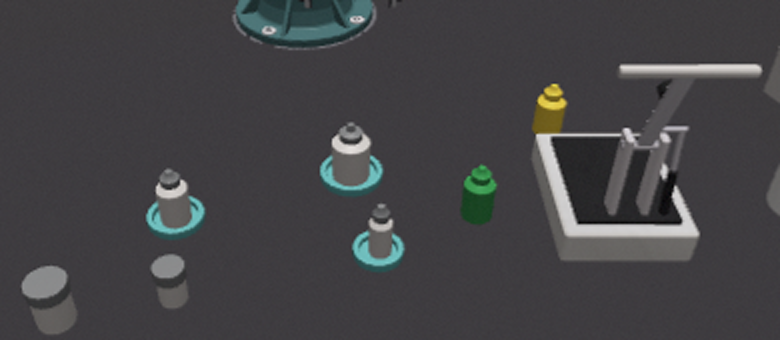

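View pics/w20.png

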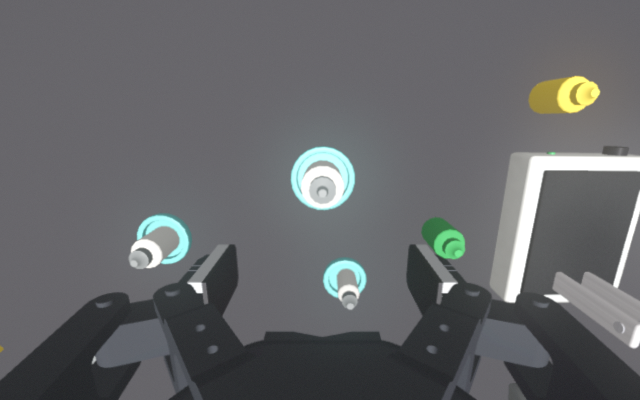

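All three bottles stand upright in their wells, the arm is open, and the jars and look-alikes have not moved. I'm handing in.

```bash
python3 -c "
from workcell import order
print(order.hand_in())"
```

```text
the job is handed in; nothing more can be done
None
```

All three dropper bottles now stand upright in their matching teal holders: small in small, middle in middle, large in large. I handed the job in at about 22 s of the 96 s allowed.

- **Order:** I placed the small bottle first. Then I gripped the cross-bar, took the hold-down arm past vertical to about 1.8 rad and let go, and it stayed open. Only after that did I take the middle bottle out and place it, and the large one came last.
- **Bottle positions:** In the last pictures the wrist camera puts each bottle within 2 mm of its holder's centre, and the gap to the well wall is 8 mm. The scene camera reads 3–4 mm further out in x, a bias it showed from the start. The top camera could not see the large bottle because the robot was in the way.
- **Rest of the scene:** In the last scene picture the hold-down arm is still open, and both jars and the green and yellow look-alikes look unmoved. I judged the last two by eye and did not measure them again.
- **Forces:** The largest force reading I saw was about 36 N, at the wrist, while swinging the arm up with the fingers on the bar. I only read the force at the end of each move, so a brief higher peak could have gone unseen.

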